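# Seat the brass block and pump up the vacuum fixture

### The arm

A 6-joint arm with a two-finger parallel gripper is mounted at the origin on the work surface. World frame = base frame: x ahead of the robot, y to its left, z up, the work surface at z = 0. Lengths are in m, angles in rad, forces in N, time in s.
With the tool pointing down it reaches from about 0.375 to 0.975 m from the base axis. Payload 3.8 kg.
Tool frame: the origin (TCP) lies midway between the tips of the shut fingers; the grasp point (between the pads) lies 19 mm behind it; z points along the fingers, y is the line along which they close (so a half turn about z gives the same grasp; the last joint's range is limited). The gripper opens to 85 mm and grips with 20 to 120 N. Pads are 22 mm wide; open, the fingers measure 114 mm over their backs; the gripper's body (76 mm by 85 mm) begins 54 mm behind the grasp point. The pads swing forward as they close: fully open they stand 13 mm farther back than shut.
Start: joints at [1.233, 0.264, 1.604, -0, 1.274, -0.037], TCP at [0.2, 0.645, 0.211] pointing down, gripper open.
Joint ranges: [-2.63, 2.63], [-0.94, 2.18], [0.31, 2.57], [-1.31, 4.45], [0, 2.66], [-2.55, 2.55]. Speed limits (rad/s): [2.57, 2.57, 3.14, 3.14, 3.14, 3.14].

### API

Orientations are given as a rotation vector (axis times angle).
In Python, from workcell import status, read_camera, workorder, masks_of gives the robot as it stands.
- The arm moves only by the tool drive_tool, never from a script. Its argument "rows" is a list of rows, each a list of 7 numbers: the turn, a rotation vector about the tool's x, y, z in degrees, then the shift along the tool's x, y, z in m, then the opening, from 0 (shut) to 1 (fully open). In form: [[ax, ay, az, tx, ty, tz, claw], ...]. A call has 1 to 8 rows; each row shifts and turns the commanded pose from where the row before left it, along the tool's axes as they then stand; what a row does not reach is not made up. A row lasts 1/12 s, in which the tool goes at most 41.7 mm and 7.16 degrees, less where a joint would pass 70% of its speed; a pose out of reach is approached as far as the arm can. A call is refused whole if a number of a shift passes 0.0417 or a number of a turn 7.16, either way. A call with a gripper value outside its range is refused whole. The fingers move at their own pace and stop on an object; "force" is the grip in N (left out, the last holds). Time passes only in rows, so rows that do not move let the fingers close. It gives the time, the measured TCP pose, the force, the opening and the grip force at its end, in the units of the state.
- status.read_state(): the state, without advancing time (a new reading comes with each control period).
- read_camera(name): name is "scene" or "top" or "wrist"; returns a dict with "color" (400x640x3 uint8, red, green, blue), "intrinsics" (3x3 intrinsics, pixels), "D" ([k1, k2, p1, p2, k3] as OpenCV has them; the pictures are not rectified), "world_from_camera" (4x4, takes a point from camera to world coordinates); the wrist camera has in their place "mount" (4x4, takes a point from camera to tool coordinates, whose origin is the TCP and whose axes are the flange's). Camera axes: x right, y up, looking along -z (the intrinsics and any distortion apply to the point x, -y, -z); pixel columns grow to the right and rows downward; lengths in m; the calibration is good to about 2 mm. A picture is of the moment at which its call begins: read the wrist's pose just before it. There is no depth.
- workorder.finish_job(): hands the job in; it is judged then, once.
Trained networks look in a picture, given as the dict that the camera call returned (one of the last four; its "shot" number tells which), for a name from the list of things; names that differ only in an ending like _2 or _b are one class to them, and where a whole thing is asked for, a point or a joint stands for the part that bears it (a point fixed in the world has none). Each returns a list of dicts, best first, with "score" (0 to 1); they miss things now and then, are a little off and sometimes report something else, mostly with a low value. They report only what shows in the picture. A call takes as long as a camera call. They do not tell look-alikes from the thing itself.
- masks_of(picture, name): "mask" (400x640 bool, what is visible of it) and "bbox" ([left, top, right, bottom] in pixels, round what is visible of it).
The state is a dict: "time": time; "q": joint angles; "joint_vel": joint speeds; "joint_torque": joint torques, N m; "tool_pos": TCP position; "tcp_rot": TCP orientation; "wrist_force": force on the tool from outside, world axes, zero at the start; "torque": the same for the moment, N m; "width": opening from 0.0 (shut) to 1.0 (fully open); "grip_force": force on a finger pad.
Only numpy, scipy, OpenCV 4.12 (cv2) and the standard library are available. Lean on these libraries where they do the work, as an engineer would, in place of code of your own. Each camera call takes 0.05 s, during which the arm holds its last target. There are 200 camera calls.

### The job

On the jeweller's vacuum fixture, first push the brass block across the grey pad with the fingertips until its long side lies flat against the steel stop bar, without lifting it. Then pump the black mushroom knob with full strokes, letting it spring all the way up each time, until the brass indicator pin stands fully out of its turret, and leave the knob up. Only push and press: do not touch the indicator pin, do not press the small release button, and leave everything else where it is.

Things in the scene. Friction and masses are not known exactly. Their poses are not given: they have to be found in the camera images.
- fixture: Vacuum fixture bolted to the bench: aluminium base plate 160 (x) x 260 (y) x 20 mm. Origin: centre of its underside, on the bench; x points away from the robot at yaw 0, y to the left. In its frame: pump barrel, 36 mm diameter, at (-15, -90) mm, top 80 mm above the bench; pin turret, 24 mm diameter, at (45, -35), top 65 mm above the bench; release button at (50, -95)
- stop (a point): middle of the steel stop bar's face (110 mm long in y, 16 mm high) at its foot, on top of the grey perforated pad (24 mm above the bench, 115 mm long in x, 110 mm wide), which lies on the robot's side (-x) of it; axes as the fixture's. The block is seated when its origin is here at x = -20 mm (half its width), within 20 mm in y
- block: loose brass block 40 (x) x 60 (y) x 15 mm high, 0.25 to 0.36 kg, lying on the pad 15 mm or more short of the stop bar and up to 0.25 rad askew. Origin: centre of its underside; its long sides are along its y
- plunger (a joint): spring plunger of the pump: 0 up, 0.021 m fully pressed down (straight down). Springs back up; takes 3 to 5 N to start and about 13 N at the bottom
- knob_top (a point): centre of the flat top of the plunger's black mushroom knob, 36 mm diameter, 118 mm above the bench when up; moves down with the plunger
- pin_out (a joint): how far the indicator pin is out: 0 lowest, 0.025 m fully out (end stop 0.0255); starts at 0 to 0.010. A ratchet lifts it by about 5 mm with each full stroke, to the next multiple of 5 mm (the first stroke up to 7 mm), and it stays while the knob rises. A stroke must go down to the last 2 mm and rise to within 3 mm of the top. Once it is fully out, more strokes change nothing
- pin_top (a point): top of the brass indicator pin, 12 mm diameter; 68 mm above the bench at pin_out = 0 and 93 mm when fully out, when a black band at its foot just shows above the turret
- pin: the visible brass indicator pin (same part; origin at the fixture's underside level when pin_out = 0)
- release (a joint): small aluminium release button, 20 mm diameter: 0 up, 0.006 m pressed
- release_top (a point): centre of the release button's top, about 42 mm above the bench
- ring: plain gold-coloured finger ring lying on the fixture's base plate, 22 mm across, 6 mm high; loose bystander
- jar: small amber jar with white cap, 44 mm diameter, 50 mm tall, on the bench beside the fixture; loose bystander
- mandrel: wooden ring mandrel standing on a round foot, foot 44 mm, 100 mm tall, behind the fixture; loose bystander
- graver: graver with a dark wooden handle lying on the bench, 150 mm long; loose bystander
- solder_block: white soldering block 90 x 60 x 25 mm lying on the bench; loose bystander
- hammer: small hammer lying on the bench, 200 mm long; loose bystander
- dish: white ceramic dish, 64 mm across, 22 mm high, behind the fixture; loose bystander
There are look-alikes about, which are no part of the job. Several things have the shape of the block; the one meant has the colours described above.

How it is judged:
On the way, in this order (a step that is already met when the one before it is completed fails the run):
1. the block lies flat against the stop bar (x of block in the frame of stop above -0.023 m and y of block in the frame of stop between -0.022 and 0.022 m and angle between the x axis of block and the x axis of fixture, either way round below 0.07 rad and z of block in the frame of stop between -0.004 and 0.004 m), for 0.2 s.
2. the indicator pin is fully out (all of step 1 and value of joint pin_out above 0.0235 m), for 0.1 s.
At the end, for the whole second after the job is handed in: The indicator pin is at least 23.5 mm out, the plunger is within 3 mm of its top, the release button is up, and the block lies at rest on the pad within 3 mm of the stop bar, square to it within 0.07 rad and within 22 mm of the bar's middle (all of step 2 and value of joint plunger below 0.003 m and value of joint release below 0.002 m and linear speed of block below 0.01 m/s); the robot touches nothing.
It fails at once if the block is lifted or tipped (z of block in the frame of stop above 0.006 m or angle between block's own z axis and vertical above 0.15 rad).
It fails at once if the indicator pin is touched by the robot (contact force between any of the fingers, the arm and pin above 0.5 N).
It fails at once if the release button is pressed (value of joint release above 0.002 m).
It fails at once if the pump is worked before the block is against the stop bar (value of joint plunger above 0.008 m and not (x of block in the frame of stop above -0.024 m)).
It fails at once if a bystander is moved, lifted or knocked over (distance of any of ring, jar, mandrel, graver, solder_block, hammer, dish from where it was at the start of the episode above 0.015 m).
It also fails if it takes over 64 s, if anything falls off the work surface, if the arm or the gripper's body presses on something with over 40 N, if the wrist force passes 120 N, or if a joint passes its speed limit or range.

## Working session

There is one attempt and no reset: what is moved stays moved. The work goes in short steps, Python scripts to look and compute and a tool call to move; the robot and the scene stay as the last step left them, time stands still between calls to the robot, and variables do not carry over. Pictures are saved under pics/ and viewed, at most 10 in all, crops included, and the job is handed in when it is done.

Besides the shell and the picture viewer there is one more tool, called after ">>>" in YAML: its name, and indented under it one key for each argument. drive_tool: Moves the arm, as the interface text tells. Its arguments: {"type":"object","properties":{"rows":{"type":"array"},"force":{"type":"number"}},"required":["rows"]}

```bash
mkdir -p pics; ls
cat > h.py <<'E'
import numpy as np, cv2
from workcell import status, read_camera, workorder, masks_of
def save(p,n): cv2.imwrite('pics/'+n,p['color'][:,:,::-1])
def ray(p,uv,T=None):
    T=p['world_from_camera'] if T is None else T
    T=np.array(T)
    n=cv2.undistortPoints(np.array([[uv]],float),np.array(p['intrinsics'],float),np.array(p['D'],float))[0,0]
    d=T[:3,:3]@np.array([n[0],-n[1],-1.]); return T[:3,3],d
def atz(p,uv,z,T=None):
    o,d=ray(p,uv,T); return o+d*(z-o[2])/d[2]
def proj(p,X,T=None):
    T=np.array(p['world_from_camera'] if T is None else T)
    c=(np.asarray(X)-T[:3,3])@T[:3,:3]
    return cv2.projectPoints(np.array([[c[0],-c[1],-c[2]]]),np.zeros(3),np.zeros(3),np.array(p['intrinsics'],float),np.array(p['D'],float))[0][0,0]
def wT(s,p):
    M=np.eye(4);M[:3,:3]=cv2.Rodrigues(np.array(s['tcp_rot'],float))[0];M[:3,3]=s['tool_pos'];return M@np.array(p['mount'])
E
python3 - <<'E'
from h import *
print(status.read_state())
for n in('scene','top'):
    p=read_camera(n); save(p,n+'0.png'); print(n,np.round(p['world_from_camera'],3).tolist())
    for k in('fixture','block','knob_top','pin','release_top'):
        for m in masks_of(p,k)[:4]:
            ys,xs=np.nonzero(m['mask']); c=(xs.mean(),ys.mean())
            print(k,round(m['score'],2),m['bbox'],np.round(c),len(xs),np.round(atz(p,c,.03)[:2],3))
E
```

```text
pics
{'time': 0.0, 'q': array([ 1.23309181e+00,  2.64760379e-01,  1.60539175e+00, -7.05202609e-06,
        1.27366766e+00, -3.68766806e-02]), 'joint_vel': array([-0.00047878,  0.0011245 , -0.00036443,  0.00083289, -0.00101164,
       -0.00055478]), 'joint_torque': array([ 9.86557534e-04, -5.15144920e+01, -3.67298448e+01,  7.45568923e-05,
        1.36513149e-02,  5.07469224e-06]), 'tool_pos': array([0.19974216, 0.64395871, 0.2094476 ]), 'tcp_rot': array([-0.47069482, -3.10571653,  0.00343873]), 'wrist_force': array([ 0.54461521, -0.1850362 , -0.82879135]), 'torque': array([ 0.01751149, -0.02952883, -0.04686416]), 'grip_force': 0.0, 'width': 1.0025215879865597}
scene [[0.692, -0.385, 0.61, 1.172], [0.722, 0.363, -0.589, -0.571], [0.005, 0.848, 0.529, 0.634], [0.0, 0.0, 0.0, 1.0]]
fixture 0.62 [244.3, 200.7, 382.9, 288.6] [310. 243.] 6071 [ 0.587 -0.043]
block 0.78 [293.5, 183.3, 322.7, 208.6] [305. 196.] 341 [0.446 0.073]
block 0.77 [358.9, 271.9, 394.9, 291.5] [377. 281.] 675 [ 0.758 -0.03 ]
block 0.76 [310.5, 205.2, 348.1, 225.7] [328. 217.] 433 [0.544 0.05 ]
block 0.68 [201.5, 254.4, 256.5, 298.4] [229. 276.] 1381 [ 0.557 -0.219]
knob_top 0.57 [269.5, 207.3, 283.3, 228.6] [277. 216.] 233 [ 0.464 -0.029]
release_top 0.53 [291.2, 258.2, 305.5, 267.7] [297. 261.] 104 [ 0.612 -0.099]
top [[-0.014, 0.985, -0.173, 0.372], [-1.0, -0.012, 0.011, 0.017], [0.008, 0.173, 0.985, 1.138], [0.0, 0.0, 0.0, 1.0]]
fixture 0.74 [273.5, 172.6, 366.0, 231.0] [322. 200.] 4883 [ 0.562 -0.011]
block 0.8 [277.1, 243.3, 297.1, 265.6] [286. 255.] 304 [0.411 0.09 ]
block 0.79 [322.3, 261.7, 343.6, 289.3] [333. 276.] 323 [ 0.353 -0.036]
block 0.77 [287.8, 201.1, 313.7, 217.1] [301. 207.] 331 [0.544 0.048]
block 0.72 [307.0, 130.7, 333.8, 153.6] [321. 141.] 273 [ 0.733 -0.013]
knob_top 0.54 [355.4, 194.2, 362.6, 208.1] [357. 198.] 133 [ 0.567 -0.109]
```

Run:
```python
import cv2,numpy as np
a=cv2.resize(cv2.imread('pics/scene0.png')[160:310,190:410],None,fx=3.6,fy=3.6,interpolation=2)[:540,:790]
b=cv2.resize(cv2.imread('pics/top0.png')[120:300,230:410],None,fx=3.33,fy=3.33,interpolation=2)
cv2.imwrite('pics/a.png',a);cv2.imwrite('pics/b.png',b)
```

```text
(no output)
```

View pics/a.png

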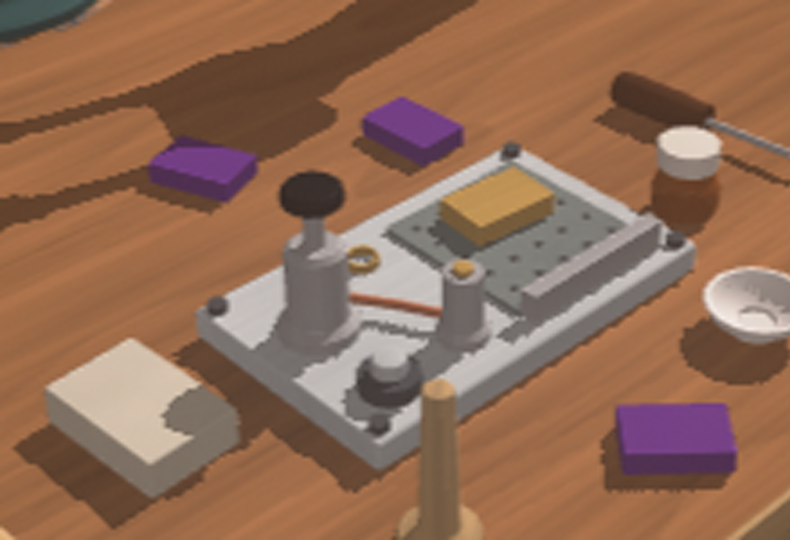

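View pics/b.png

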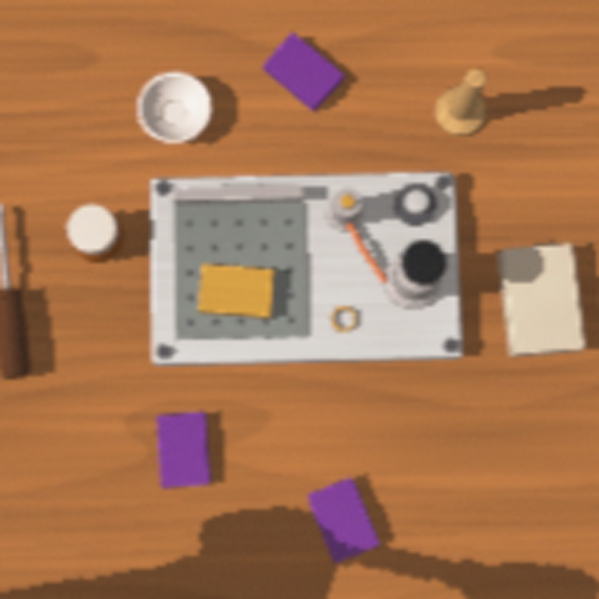

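The pictures show the brass block on the grey pad (scene crop at (497,205), top crop at (236,290)), with the stop bar behind it. The knob is at top crop (423,262), the pin at (347,201) and the ring at (345,318); the purple blocks are decoys. I'll square the tool and move over the fixture for a wrist view.

>>> drive_tool:
  rows:
    - [0,0,-5.7,0,0,-0.01,0.45]
    - [0,0,-5.7,0,0,-0.01,0.45]
    - [0,0,-5.7,0,0,-0.01,0.45]
    - [0,0,0,-0.0147,-0.0376,-0.004,0.45]
    - [0,0,0,-0.0147,-0.0376,-0.004,0.45]
    - [0,0,0,-0.0147,-0.0376,-0.004,0.45]
    - [0,0,0,-0.0147,-0.0376,-0.004,0.45]
    - [0,0,0,-0.0147,-0.0376,-0.004,0.45]

```text
time: 1.27
tool_pos: [0.2733, 0.4549, 0.261]
tcp_rot: [0.002, 3.141, 0.0]
wrist_force: [0.5, 0.3, 0.4]
width: 0.448
grip_force: 0.0
```

>>> drive_tool:
  rows:
    - [0,0,0,-0.0147,-0.0376,-0.004,0.45]
    - [0,0,0,-0.0147,-0.0376,-0.004,0.45]
    - [0,0,0,-0.0147,-0.0376,-0.004,0.45]
    - [0,0,0,-0.0147,-0.0376,-0.004,0.45]
    - [0,0,0,-0.0147,-0.0376,-0.004,0.45]
    - [0,0,0,-0.0147,-0.0376,-0.004,0.45]
    - [0,0,0,-0.0147,-0.0376,-0.004,0.45]
    - [0,0,0,-0.0147,-0.0376,-0.004,0.45]

```text
time: 1.93
tool_pos: [0.3902, 0.1536, 0.2935]
tcp_rot: [0.003, 3.14, 0.001]
wrist_force: [0.7, -0.5, 0.5]
width: 0.452
grip_force: 0.0
```

>>> drive_tool:
  rows:
    - [0,0,0,-0.0147,-0.0376,-0.004,0.45]
    - [0,0,0,-0.0147,-0.0376,-0.004,0.45]
    - [0,0,0,0,0,0,0.45]

```text
time: 2.18
tool_pos: [0.4216, 0.0738, 0.3021]
tcp_rot: [0.016, 3.138, -0.006]
wrist_force: [-0.9, 0.8, -0.8]
width: 0.446
grip_force: 0.0
```

Run:
```python
from h import *
s=status.read_state(); p=read_camera('wrist'); save(p,'w1.png')
import pickle; pickle.dump((s,p),open('w1.pkl','wb'))
print(s['tool_pos'],s['tcp_rot'],s['width'],np.round(p['mount'],3).tolist())
```

```text
[0.42159101 0.07379497 0.30212052] [ 0.01629272  3.13786614 -0.00563141] 0.4456087082862916 [[0.0, 0.949, 0.315, 0.081], [1.0, -0.0, 0.001, 0.0], [0.001, 0.315, -0.949, -0.164], [0.0, 0.0, 0.0, 1.0]]
```

View pics/w1.png

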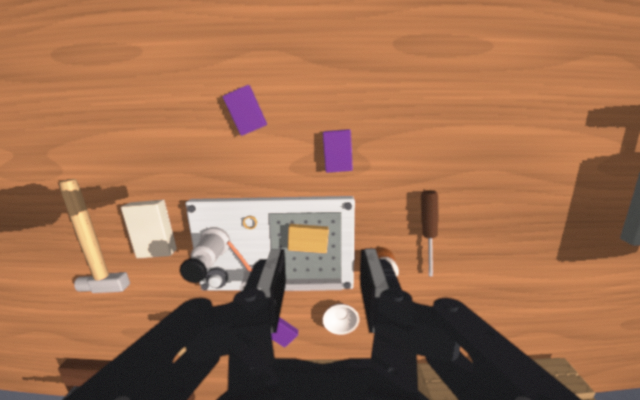

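The wrist view shows the block at (309,238), the pad around it, the knob at (195,268) and the ring at (249,222). Next I'll go lower for a finer second view.

>>> drive_tool:
  rows:
    - [0,0,0,0.01,-0.012,0.025,0.45]
    - [0,0,0,0.01,-0.012,0.025,0.45]
    - [0,0,0,0.01,-0.012,0.025,0.45]
    - [0,0,0,0,-0.012,0.025,0.45]
    - [0,0,0,0,-0.012,0.01,0.45]
    - [0,0,0,0,0,0,0.45]

```text
time: 2.73
tool_pos: [0.386, 0.0201, 0.1874]
tcp_rot: [-0.004, -3.135, 0.0]
wrist_force: [-0.1, 0.3, 0.5]
width: 0.448
grip_force: 0.0
```

Run:
```python
from h import *
s=status.read_state(); p=read_camera('wrist'); save(p,'w2.png')
import pickle; pickle.dump((s,p),open('w2.pkl','wb'))
print(s['tool_pos'],s['tcp_rot'])
c=p['color']; cv2.imwrite('pics/w2c.png',cv2.resize(c[150:400,100:480,::-1],None,fx=2.1,fy=2.1,interpolation=2))
```

```text
[0.38600017 0.02014691 0.18741365] [-3.68218992e-03 -3.13547925e+00  3.40828717e-04]
```

View pics/w2c.png

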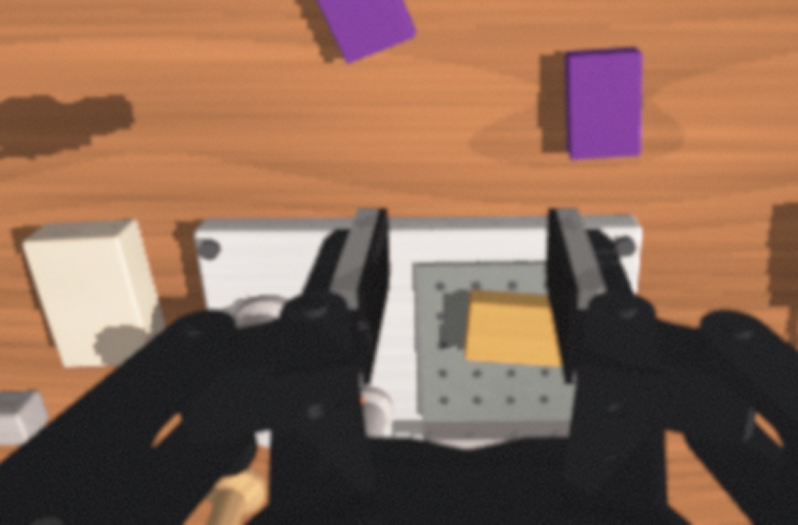

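The lower view shows the block's near corner at crop (470,290) and the pad corner at (413,263). Fingers hide the rest, so I'll fit the fixture and block poses to all the views.

```bash
cat > fit.py <<'E'
from h import *
import pickle
from scipy.optimize import least_squares
s1,w1=pickle.load(open('w1.pkl','rb'));s2,w2=pickle.load(open('w2.pkl','rb'))
t=read_camera('top');sc=read_camera('scene')
V={'w1':(w1,wT(s1,w1)),'w2':(w2,wT(s2,w2)),'t':(t,t['world_from_camera']),'s':(sc,sc['world_from_camera'])}
w=lambda X,Y:(100+X/2.1,150+Y/2.1); tt=lambda X,Y:(230+X/3.33,120+Y/3.33); ss=lambda X,Y:(190+X/3.6,160+Y/3.6)
C=[('w1',(354,200),(-.08,.13,.02)),('w1',(187,203),(-.08,-.13,.02)),('w1',(353,290),(.08,.13,.02)),
('w2',w(197,232),(-.08,-.13,.02)),('w2',w(640,228),(-.08,.13,.02)),
('t',tt(150,182),(.08,.13,.02)),('t',tt(455,174),(.08,-.13,.02)),('t',tt(460,354),(-.08,-.13,.02)),('t',tt(152,360),(-.08,.13,.02)),
('s',ss(200,315),(-.08,-.13,.02)),('s',ss(380,445),(.08,-.13,.02)),('s',ss(693,240),(.08,.13,.02))]
def sub(v,uv):
    g=cv2.cvtColor(V[v][0]['color'],cv2.COLOR_RGB2GRAY)
    q=cv2.cornerSubPix(g,np.array([[uv]],np.float32),(3,3),(-1,-1),(3,30,.01))[0,0]
    return q if np.hypot(*(q-uv))<3 else np.array(uv)
C=[(v,sub(v,uv),X) for v,uv,X in C]
def world(a,X):
    c,s=np.cos(a[2]),np.sin(a[2]); return np.array([a[0]+c*X[0]-s*X[1],a[1]+s*X[0]+c*X[1],X[2]])
def res(a,C=C): return np.concatenate([proj(V[v][0],world(a,X),V[v][1])-uv for v,uv,X in C])
r=least_squares(res,[.56,-.01,0],loss='soft_l1'); print('fixture',r.x.round(4)); print(res(r.x).reshape(-1,2).round(1).tolist())
for v in V: 
    a=least_squares(lambda a:res(a,[c for c in C if c[0]==v]),r.x).x; print(v,a.round(4))
def brass(p,near):
    h=cv2.cvtColor(p['color'],cv2.COLOR_RGB2HSV); m=cv2.inRange(h,(15,120,130),(28,255,255))
    n,l,st,ce=cv2.connectedComponentsWithStats(m); k=1+np.argmax([st[i,4]-20*np.hypot(*(ce[i]-near)) for i in range(1,n)])
    return (l==k).astype(np.uint8)
for v,near in(('w1',(309,238)),('t',(301,207)),('s',(328,217))):
    p,T=V[v]; m=brass(p,near); cs=cv2.findContours(m,0,1)[0][0][:,0]
    P=np.array([atz(p,c,.039,T)[:2] for c in cs.astype(float)])*1000
    rc=cv2.minAreaRect(P.astype(np.float32)); print('block',v,m.sum(),[np.round(x,1) for x in rc], 'fixframe',np.round([(np.array(rc[0])/1000-r.x[:2])]@np.array([[np.cos(r.x[2]),-np.sin(r.x[2])],[np.sin(r.x[2]),np.cos(r.x[2])]]),4))
for n,X in(('knob',(-.015,-.09,.118)),('pin',(.045,-.035,.072)),('rel',(.05,-.095,.042))):
    print(n,world(r.x,X).round(4),{v:proj(V[v][0],world(r.x,X),V[v][1]).round(1).tolist() for v in V})
pickle.dump(r.x,open('fix.pkl','wb'))
E
python3 fit.py
```

```text
fixture [ 0.5679 -0.0087  0.0184]
[[0.1, 0.1], [-0.5, -0.8], [0.3, -1.1], [-1.0, 0.0], [0.2, 0.2], [-1.1, -4.2], [-1.2, -2.4], [0.4, -0.8], [-0.4, 0.4], [-5.0, -2.1], [-0.1, -0.0], [2.8, 0.6]]
w1 [ 0.569  -0.0087  0.0192]
w2 [ 0.5678 -0.0082  0.0197]
t [ 0.563  -0.0102  0.0152]
s [ 0.5682 -0.0081  0.0387]
block w1 986 [array([542.,  49.]), array([58.7, 42.8]), np.float64(84.3)] fixframe [[-0.0248  0.0582]]
block t 4650 [array([911.1, 426.7]), array([323.9, 139.6]), np.float64(89.9)] fixframe [[0.3512 0.429 ]]
block s 264 [array([546.9,  47.5]), array([58.3, 38.9]), np.float64(85.2)] fixframe [[-0.02    0.0566]]
knob [ 0.5546 -0.099   0.118 ] {'w1': [191.5, 273.6], 'w2': [202.5, 367.2], 't': [356.9, 196.8], 's': [276.5, 211.4]}
pin [ 0.6136 -0.0429  0.072 ] {'w1': [246.3, 291.4], 'w2': [269.7, 374.7], 't': [333.7, 178.7], 's': [318.7, 232.0]}
rel [ 0.6197 -0.1028  0.042 ] {'w1': [214.1, 283.5], 'w2': [227.4, 358.5], 't': [354.5, 178.7], 's': [298.2, 258.7]}
```

>>> drive_tool:
  rows:
    - [0,0,0,-0.005,-0.015,-0.025,0.0]
    - [0,0,0,-0.005,-0.015,-0.025,0.0]
    - [0,0,0,0,-0.015,-0.025,0.0]
    - [0,0,0,0,0,0,0.0]
    - [0,0,0,0,0,0,0.0]
    - [0,0,0,0,0,0,0.0]
    - [0,0,0,0,0,0,0.0]

```text
time: 3.47
tool_pos: [0.3985, -0.0239, 0.2652]
tcp_rot: [-0.002, -3.141, -0.001]
wrist_force: [-0.7, -0.2, -0.1]
width: -0.004
grip_force: 0.0
```

Run:
```python
from h import *
s=status.read_state(); p=read_camera('wrist'); save(p,'w3.png')
import pickle; pickle.dump((s,p),open('w3.pkl','wb'))
print(s['tool_pos'],s['tcp_rot'],abs(s['joint_vel']).max())
for k in('fixture','block','knob_top','pin','release_top'):
    for m in masks_of(p,k)[:4]: print(k,round(m['score'],2),m['bbox'])
c=p['color']; cv2.imwrite('pics/w3c.png',cv2.resize(c[180:380,150:416,::-1],None,fx=3,fy=3,interpolation=2))
```

```text
[ 0.39848633 -0.02387943  0.26515126] [-2.01463017e-03 -3.14058082e+00 -8.70330427e-04] 0.015188032675352731
fixture 0.92 [241.6, 219.5, 424.8, 298.0]
block 0.92 [352.3, 250.1, 396.1, 280.6]
block 0.84 [291.8, 102.1, 333.7, 155.4]
block 0.72 [314.3, 337.3, 327.7, 363.3]
block 0.59 [391.9, 152.2, 424.3, 192.6]
knob_top 0.69 [251.4, 281.2, 275.4, 305.4]
pin 0.54 [350.6, 248.9, 395.8, 281.2]
release_top 0.67 [351.4, 247.8, 394.3, 282.8]
```

View pics/w3c.png

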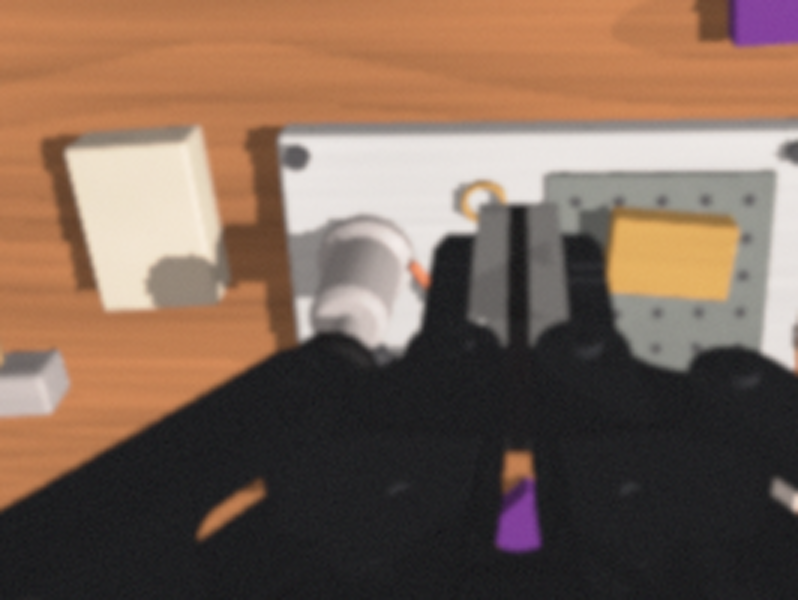

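The settled view shows the plate's near left corner at (282,133), pad corners at (545,174) and (775,172), and the block top from (610,222) to (728,299). The barrel top is near (352,310), with the knob hidden behind the gripper.

Run:
```python
from h import *
import pickle
s,p=pickle.load(open('w3.pkl','rb')); T=wT(s,p)
f=lambda X,Y:((X+.5)/3-.5+150,(Y+.5)/3-.5+180)
for n,X,Y,z in [('plate-',282,134,.02),('plate+far-left edge pt',298,352,.02),('screwL',295,157,.024),('padN-',545,175,.024),('padN+',775,172,.024),('pad+ low',762,358,.024),('blk',610,222,.039),('blk',738,228,.039),('blk',728,299,.039),('blk',608,290,.039),('blkbottomN',614,208,.024),('barrel base',318,255,.02)]:
    print(n,atz(p,f(X,Y),z,T).round(4))
for z,n in((.080,'barreltop'),): print(n,atz(p,f(350,312),z,T).round(4))
# top/scene: pick knob, pad features
t=read_camera('top');c=read_camera('scene')
def dark(p,box):
    x0,y0,x1,y1=box; g=p['color'][y0:y1,x0:x1].max(2); m=(g<60).astype(np.uint8)
    n,l,st,ce=cv2.connectedComponentsWithStats(m); k=1+np.argmax(st[1:,4]); return ce[k]+[x0,y0],st[k]
ut,a=dark(t,(345,185,372,215)); us,b=dark(c,(262,200,292,224)); print(ut,a,us,b)
o1,d1=ray(t,ut);o2,d2=ray(c,us)
q=np.linalg.lstsq(np.c_[d1,-d2],o2-o1,rcond=None)[0]; print('knob tri',o1+d1*q[0],o2+d2*q[1]); print(atz(t,ut,.115),atz(c,us,.112))
h=cv2.cvtColor(t['color'][195:225,280:320],cv2.COLOR_RGB2HSV); m=cv2.inRange(h,(13,140,140),(28,255,255)); 
n,l,st,ce=cv2.connectedComponentsWithStats(m);k=1+np.argmax(st[1:,4]);print(st[k],ce[k],'top block',atz(t,ce[k]+[280,195],.039))
h=cv2.cvtColor(p['color'][235:290,340:405],cv2.COLOR_RGB2HSV); m=cv2.inRange(h,(13,140,190),(28,255,255)); 
cs=max(cv2.findContours(m,0,1)[0],key=cv2.contourArea)[:,0]
P=np.array([atz(p,q+[340,235],.039,T)[:2]*1000 for q in cs.astype(float)],np.float32);print('w3 block',cv2.minAreaRect(P))
# turret/pin/ring from top
for n,X,Y,z in [('pin',347,201,.072),('stopend-',327,192,.03),('ring',345,318,.024),('plate NL',152,356,.02),('NR',460,352,.02),('FL',152,182,.02)]: print(n,atz(t,(230+(X+.5)/3.33-.5,120+(Y+.5)/3.33-.5),z).round(4))
```

```text
plate- [ 0.4872 -0.1363  0.02  ]
plate+far-left edge pt [ 0.6101 -0.1385  0.02  ]
screwL [ 0.4974 -0.1299  0.024 ]
padN- [ 0.5068 -0.0109  0.024 ]
padN+ [0.5056 0.0995 0.024 ]
pad+ low [0.6113 0.1025 0.024 ]
blk [0.524  0.0194 0.039 ]
blk [0.5275 0.0799 0.039 ]
blk [0.5662 0.0781 0.039 ]
blk [0.5607 0.0196 0.039 ]
blkbottomN [0.5244 0.0227 0.024 ]
barrel base [ 0.5526 -0.1237  0.02  ]
barreltop [ 0.5463 -0.0971  0.08  ]
[357.05504587 198.50458716] [  7   8  12  12 109] [275.22033898 216.52542373] [ 6 12 17  8 59]
knob tri [ 0.55238957 -0.10073548  0.10571025] [ 0.55220028 -0.1009897   0.10570635]
[ 0.55077001 -0.09967212  0.115     ] [ 0.55958467 -0.10658465  0.112     ]
[ 10   5  22  14 254] [19.59448819 11.0984252 ] top block [0.54473256 0.05107321 0.039     ]
w3 block ((543.255126953125, 48.714378356933594), (56.28494644165039, 36.943260192871094), 84.64631652832031)
pin [ 0.6099 -0.0433  0.072 ]
stopend- [ 0.6273 -0.0289  0.03  ]
ring [ 0.5204 -0.0421  0.024 ]
plate NL [0.4909 0.1197 0.02  ]
NR [ 0.4909 -0.1381  0.02  ]
FL [0.6402 0.1202 0.02  ]
```

Block centre is (0.543, 0.049), about 0.11 rad askew to the fixture. The stop face is at x≈0.621, the pad middle at y≈0.046, and the pump axis near (0.552, -0.100). I'll set the fingers slightly open, square to the fixture, behind the block.

>>> drive_tool:
  rows:
    - [0,0,-1.0,-0.018,0.015,0.025,0.3]
    - [0,0,0,-0.018,0.015,0.035,0.3]
    - [0,0,0,-0.018,0.015,0.035,0.3]
    - [0,0,0,-0.018,0.015,0.035,0.3]
    - [0,0,0,-0.018,0.013,0.035,0.3]
    - [0,0,0,0,0,0.035,0.3]
    - [0,0,0,0,0,0.015,0.3]
    - [0,0,0,0,0,0,0.3]

```text
time: 4.53
tool_pos: [0.483, 0.0489, 0.0469]
tcp_rot: [0.025, -3.131, 0.001]
wrist_force: [-0.3, -1.0, -0.2]
width: 0.295
grip_force: 0.0
```

>>> drive_tool:
  rows:
    - [0,0,0,0,0,0,0.3]

```text
time: 4.62
tool_pos: [0.4865, 0.0487, 0.0509]
tcp_rot: [0.024, -3.139, 0.0]
wrist_force: [0.5, 0.1, 0.8]
width: 0.299
grip_force: 0.0
```

>>> drive_tool:
  rows:
    - [0,0,0,0,0,0.011,0.3]
    - [0,0,0,0,0,0.011,0.3]
    - [0,0,0,0,0,0,0.3]
    - [0,0,0,0,0,0,0.3]
    - [0,0,0,0,0,0,0.3]

```text
time: 5.03
tool_pos: [0.4879, 0.0487, 0.0305]
tcp_rot: [-0.023, 3.141, 0.0]
wrist_force: [-1.0, 0.6, 0.2]
width: 0.296
grip_force: 0.0
```

Run:
```python
from h import *
s=status.read_state(); p=read_camera('scene'); print(s['tool_pos'],s['wrist_force'])
cv2.imwrite('pics/s4.png',cv2.resize(p['color'][120:290,260:400,::-1],None,fx=3.5,fy=3.5,interpolation=2))
```

```text
[0.48789604 0.04868029 0.03047505] [-0.96918674  0.61616324  0.2044734 ]
```

View pics/s4.png

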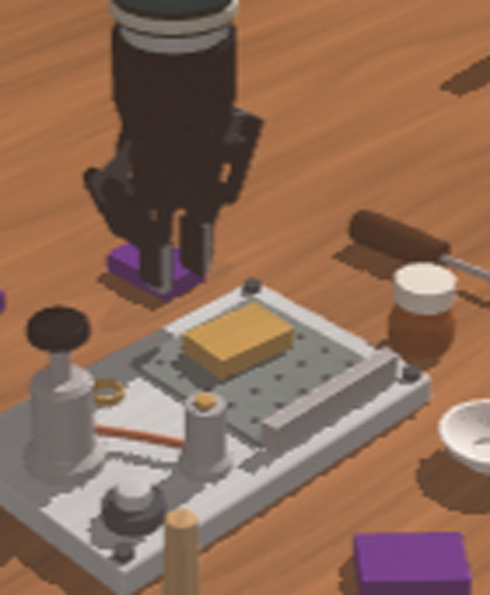

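Run:
```python
from h import *
p=read_camera('scene')
for X in [(.499,.049-.02,.0325),(.499,.049+.02,.0325),(.5435,.049,.039)]:
    q=proj(p,X); print(X,((q-[260,120])*3.5).round(0))
```

```text
(0.499, 0.029, 0.0325) [164. 320.]
(0.499, 0.069, 0.0325) [209. 296.]
(0.5435, 0.049, 0.039) [235. 327.]
```

Run:
```python
from h import *
p=read_camera('scene')
for X in [(.499,.029,.0325),(.489,.029,.0325),(.499,.029,.0425),(.499,.039,.0325)]:
    q=proj(p,X); print(X,((q-[260,120])*3.5).round(0))
cv2.imwrite('pics/s5.png',cv2.resize(p['color'][180:230,290:350,::-1],None,fx=10,fy=10,interpolation=2))
```

```text
(0.499, 0.029, 0.0325) [164. 320.]
(0.489, 0.029, 0.0325) [154. 313.]
(0.499, 0.029, 0.0425) [164. 307.]
(0.499, 0.039, 0.0325) [176. 314.]
```

View pics/s5.png

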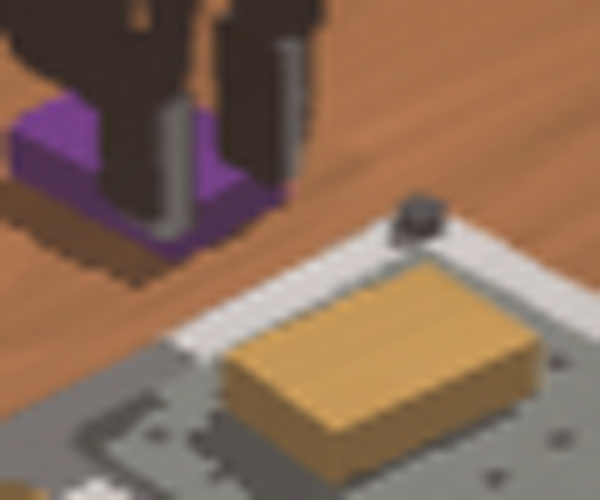

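The zoom shows the finger pad tips ending near full pixels (309,203.5) and (320,198), higher than expected. I'll check the tip height against the wrist view and the shadow.

Run:
```python
from h import *
import pickle
for f in('w2','w3'):
    s,p=pickle.load(open(f+'.pkl','rb')); T=wT(s,p); R=cv2.Rodrigues(s['tcp_rot'])[0]
    for o in [(0,0,0),(.011,0,0),(-.011,0,0),(0.011,0,-.013),(0.011,.02,-.005),(0.011,.02,-.013)]:
        q=proj(p,s['tool_pos']+R@np.array(o),T); print(f,o,q.round(1),((q-[150,180])*3 if f=='w3' else (q-[100,150])*2.1).round(0))
p=read_camera('scene')
for uv in((309,203.5),(319.8,198)):
    for x in(.488,.499): 
        o,d=ray(p,uv); print(uv,(o+d*(x-o[0])/d[0]).round(4))
print('shadow',atz(p,(305.5,220),.024),'block shadow',atz(p,(290+19.5,180+43.5),.024),atz(p,(290+24,180+46),.024), 'blk corner',atz(p,(290+22.5,180+35.5),.039),atz(p,(290+33.5,180+43),.039))
```

```text
w2 (0, 0, 0) [321.9 245. ] [466. 200.]
w2 (0.011, 0, 0) [321.9 227.7] [466. 163.]
w2 (-0.011, 0, 0) [321.9 261.7] [466. 234.]
w2 (0.011, 0, -0.013) [321.8 237.3] [466. 183.]
w2 (0.011, 0.02, -0.005) [357.7 231.2] [541. 171.]
w2 (0.011, 0.02, -0.013) [359.3 237.3] [545. 183.]
w3 (0, 0, 0) [321.9 245. ] [516. 195.]
w3 (0.011, 0, 0) [321.9 227.7] [516. 143.]
w3 (-0.011, 0, 0) [321.9 261.6] [516. 245.]
w3 (0.011, 0, -0.013) [321.8 237.3] [515. 172.]
w3 (0.011, 0.02, -0.005) [357.7 231.2] [623. 154.]
w3 (0.011, 0.02, -0.013) [359.3 237.3] [628. 172.]
(309, 203.5) [0.488  0.0454 0.0409]
(309, 203.5) [0.499  0.0355 0.0505]
(319.8, 198) [0.488  0.0793 0.0411]
(319.8, 198) [0.499  0.0688 0.0506]
shadow [0.51307508 0.0118172  0.024     ] block shadow [0.52910556 0.00918265 0.024     ] [0.54280777 0.00993579 0.024     ] blk corner [0.52697307 0.02024905 0.039     ] [0.56416918 0.01800109 0.039     ]
```

>>> drive_tool:
  rows:
    - [0,0,0,0,0,0.003,0.3]
    - [0,0,0,0,0,0.003,0.3]
    - [0,0,0,0,0,0.001,0.3]
    - [0,0,0,0,0,0.001,0.3]
    - [0,0,0,0,0,0,0.3]
    - [0,0,0,0,0,0,0.3]

```text
time: 5.73
tool_pos: [0.4874, 0.0488, 0.0217]
tcp_rot: [0.024, -3.141, 0.0]
wrist_force: [0.3, 0.0, -0.2]
width: 0.3
grip_force: 0.0
```

>>> drive_tool:
  rows:
    - [0,0,0,0,0,0.001,0.3]
    - [0,0,0,0,0,0.001,0.3]
    - [0,0,0,0,0,0,0.3]
    - [0,0,0,0,0,0,0.3]

```text
time: 6.07
tool_pos: [0.4874, 0.0488, 0.0198]
tcp_rot: [0.024, -3.141, 0.0]
wrist_force: [0.3, 0.5, 0.2]
width: 0.3
grip_force: 0.0
```

>>> drive_tool:
  rows:
    - [0,0,0,0,0,0.001,0.3]
    - [0,0,0,0,0,0.001,0.3]
    - [0,0,0,0,0,0.001,0.3]
    - [0,0,0,0,0,0.0,0.3]

```text
time: 6.4
tool_pos: [0.4873, 0.0488, 0.0166]
tcp_rot: [0.024, -3.141, 0.0]
wrist_force: [0.4, -0.6, -1.0]
width: 0.297
grip_force: 0.0
```

Run:
```python
from h import *
s=status.read_state();p=read_camera('scene');print(s['tool_pos'],s['wrist_force'])
cv2.imwrite('pics/s6.png',cv2.resize(p['color'][180:230,290:350,::-1],None,fx=10,fy=10,interpolation=2))
```

```text
[0.48727121 0.04876079 0.01663009] [ 0.42187109 -0.57223938 -1.02393943]
```

View pics/s6.png

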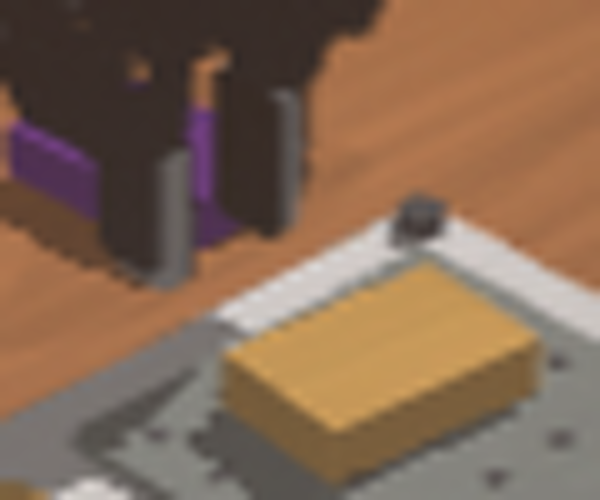

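Fingertips are still clear of the plate, ending at crop (175,283) and (285,233). I'll keep going down carefully until they touch.

>>> drive_tool:
  rows:
    - [0,0,0,0,0,0.002,0.3]
    - [0,0,0,0,0,0.002,0.3]
    - [0,0,0,0,0,0.001,0.3]
    - [0,0,0,0,0,0.001,0.3]
    - [0,0,0,0,0,0.0,0.3]
    - [0,0,0,0,0,0,0.3]

```text
time: 6.95
tool_pos: [0.4874, 0.0488, 0.0108]
tcp_rot: [0.024, -3.141, -0.0]
wrist_force: [-0.0, -0.6, 0.1]
width: 0.301
grip_force: 0.0
```

>>> drive_tool:
  rows:
    - [0,0,0,0,0,0.001,0.3]
    - [0,0,0,0,0,0.001,0.3]
    - [0,0,0,0,0,0.0,0.3]
    - [0,0,0,0,0,0,0.3]

```text
time: 7.28
tool_pos: [0.4874, 0.0488, 0.0089]
tcp_rot: [0.024, -3.141, 0.0]
wrist_force: [0.0, -0.3, -0.1]
width: 0.299
grip_force: 0.0
```

>>> drive_tool:
  rows:
    - [0,0,0,0,0,0.001,0.3]
    - [0,0,0,0,0,0.001,0.3]
    - [0,0,0,0,0,0.0,0.3]
    - [0,0,0,0,0,0,0.3]

```text
time: 7.62
tool_pos: [0.4874, 0.0488, 0.0068]
tcp_rot: [0.024, -3.141, 0.0]
wrist_force: [1.0, 0.2, 0.0]
width: 0.297
grip_force: 0.0
```

>>> drive_tool:
  rows:
    - [0,0,0,0,0,-0.007,0.3]
    - [0,0,0,0,0,-0.007,0.3]
    - [0,0,0,-0.003,0,0,0.3]
    - [0,0,0,-0.003,0,0,0.3]
    - [0,0,0,-0.004,0,0,0.3]
    - [0,0,0,0,0,0.005,0.3]
    - [0,0,0,0,0,0.005,0.3]
    - [0,0,0,0,0,0,0.3]

```text
time: 8.28
tool_pos: [0.4961, 0.0488, 0.0093]
tcp_rot: [0.024, -3.139, 0.0]
wrist_force: [-0.6, 0.1, -0.0]
width: 0.301
grip_force: 0.0
```

>>> drive_tool:
  rows:
    - [0,0,0,0,0,0.001,0.3]
    - [0,0,0,0,0,0.001,0.3]
    - [0,0,0,0,0,0.001,0.3]
    - [0,0,0,0,0,0.001,0.3]
    - [0,0,0,0,0,0,0.3]

```text
time: 8.7
tool_pos: [0.4974, 0.0489, 0.0067]
tcp_rot: [0.024, -3.141, 0.0]
wrist_force: [-0.6, 0.4, -0.6]
width: 0.302
grip_force: 0.0
```

>>> drive_tool:
  rows:
    - [0,0,0,0,0,0.001,0.3]
    - [0,0,0,0,0,0.001,0.3]
    - [0,0,0,0,0,0,0.3]

```text
time: 8.95
tool_pos: [0.4974, 0.0489, 0.0048]
tcp_rot: [0.024, -3.141, 0.0]
wrist_force: [-0.3, 0.8, 0.5]
width: 0.3
grip_force: 0.0
```

>>> drive_tool:
  rows:
    - [0,0,0,0,0,0.001,0.3]
    - [0,0,0,0,0,0,0.3]
    - [0,0,0,0,0,0.001,0.3]
    - [0,0,0,0,0,0,0.3]

```text
time: 9.28
tool_pos: [0.4974, 0.0489, 0.0028]
tcp_rot: [0.024, -3.141, 0.0]
wrist_force: [-0.2, -0.2, 0.2]
width: 0.298
grip_force: 0.0
```

Run:
```python
from h import *
s=status.read_state();p=read_camera('scene');q=read_camera('top');print(s['tool_pos'],s['wrist_force'],s['joint_torque'].round(2))
a=cv2.resize(p['color'][185:225,295:340,::-1],(450,400),interpolation=2)
b=cv2.resize(q['color'][190:230,280:315,::-1],(350,400),interpolation=2)
cv2.imwrite('pics/s7.png',np.hstack([a,b]))
```

```text
[0.49740213 0.04892185 0.0027612 ] [-0.15573667 -0.20241594  0.15939812] [ -0.   -37.63 -28.33  -0.    -0.04  -0.  ]
```

View pics/s7.png

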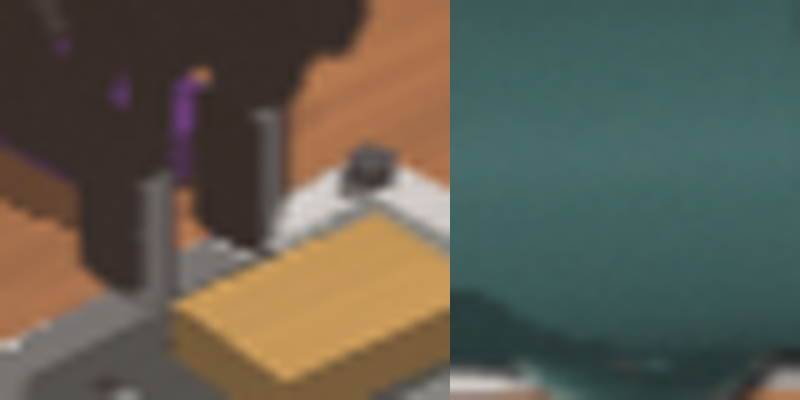

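The fingertips are now about 1–3 mm above the pad, with the left strip bottom at (165,315), and behind the block. I'll push.

>>> drive_tool:
  rows:
    - [0,0,0,-0.004,0,0,0.3]
    - [0,0,0,-0.004,0,0,0.3]
    - [0,0,0,-0.004,0,0,0.3]
    - [0,0,0,-0.004,0,0,0.3]
    - [0,0,0,-0.004,0,0,0.3]
    - [0,0,0,-0.004,0,0,0.3]
    - [0,0,0,-0.004,0,0,0.3]
    - [0,0,0,-0.004,0,0,0.3]

```text
time: 10.05
tool_pos: [0.5289, 0.0495, 0.0033]
tcp_rot: [0.024, -3.14, 0.0]
wrist_force: [-12.1, 0.3, 16.1]
width: 0.297
grip_force: 8.5
```

>>> drive_tool:
  rows:
    - [0,0,0,-0.004,0,0,0.3]
    - [0,0,0,-0.004,0,0,0.3]
    - [0,0,0,-0.004,0,0,0.3]
    - [0,0,0,-0.003,0,0,0.3]
    - [0,0,0,-0.003,0,0,0.3]
    - [0,0,0,-0.003,0,0,0.3]
    - [0,0,0,-0.003,0,0,0.3]

```text
time: 10.63
tool_pos: [0.5495, 0.0497, 0.0033]
tcp_rot: [0.024, -3.132, 0.0]
wrist_force: [-14.2, -0.3, 18.6]
width: 0.3
grip_force: 10.4
```

```bash
cat > blk.py <<'E'
from h import *
s=status.read_state();p=read_camera('scene');print(s['tool_pos'],s['wrist_force'])
h=cv2.cvtColor(p['color'][190:250,300:380],cv2.COLOR_RGB2HSV); m=cv2.inRange(h,(13,110,150),(28,255,255)); 
cs=max(cv2.findContours(m,0,1)[0],key=cv2.contourArea)[:,0]
P=np.array([atz(p,q+[300,190],.039)[:2]*1000 for q in cs.astype(float)],np.float32);print(len(cs),cv2.minAreaRect(P))
for m in masks_of(p,'block')[:4]:print(m['bbox'],m['score'])
E
python3 blk.py
```

```text
[0.54953656 0.04972859 0.00332225] [-14.184645    -0.34368153  18.58308079]
54 ((582.5435180664062, 50.053890228271484), (38.75718688964844, 57.680416107177734), 1.226111650466919)
[233.1, 197.1, 262.3, 215.7] 0.92
[363.7, 273.6, 394.6, 291.0] 0.92
[322.6, 211.8, 359.5, 236.9] 0.59
[293.9, 185.8, 311.6, 206.0] 0.55
```

The block moves and is squared, but the tips rub on the pad (18 N up). I'll ease up slightly and continue.

>>> drive_tool:
  rows:
    - [0,0,0,0,0,-0.001,0.3]
    - [0,0,0,0,0,-0.001,0.3]
    - [0,0,0,-0.002,0,0,0.3]
    - [0,0,0,-0.002,0,0,0.3]
    - [0,0,0,-0.002,0,0,0.3]
    - [0,0,0,-0.002,0,0,0.3]

```text
time: 11.23
tool_pos: [0.5618, 0.0498, 0.0045]
tcp_rot: [0.024, -3.141, 0.0]
wrist_force: [-0.6, 0.6, -0.9]
width: 0.299
grip_force: 0.7
```

>>> drive_tool:
  rows:
    - [0,0,0,-0.002,0,0,0.3]
    - [0,0,0,-0.002,0,0,0.3]
    - [0,0,0,-0.002,0,0,0.3]
    - [0,0,0,0,0,0,0.3]

```text
time: 11.57
tool_pos: [0.5682, 0.05, 0.005]
tcp_rot: [-0.024, 3.141, -0.0]
wrist_force: [0.0, 0.2, -0.5]
width: 0.301
grip_force: 0.2
```

```bash
python3 blk.py
```

```text
[0.56822643 0.04998331 0.00500528] [ 0.01334172  0.17579288 -0.51371974]
56 ((600.4225463867188, 50.2757453918457), (39.63027572631836, 57.80037307739258), 0.6122962236404419)
[361.6, 272.9, 394.0, 290.5] 0.91
[232.8, 200.6, 261.0, 216.0] 0.86
[329.8, 214.4, 366.2, 237.7] 0.66
[291.0, 185.4, 314.7, 205.1] 0.56
```

Nearly there. I'll push in 1 mm steps until it presses firmly.

>>> drive_tool:
  rows:
    - [0,0,0,-0.001,0,0,0.3]
    - [0,0,0,-0.001,0,0,0.3]
    - [0,0,0,0,0,0,0.3]

```text
time: 11.92
tool_pos: [0.5693, 0.05, 0.0051]
tcp_rot: [0.024, -3.141, -0.0]
wrist_force: [-2.9, 0.6, 2.9]
width: 0.295
grip_force: 1.6
```

>>> drive_tool:
  rows:
    - [0,0,0,-0.001,0,0,0.3]
    - [0,0,0,-0.001,0,0,0.3]
    - [0,0,0,0,0,0,0.3]

```text
time: 12.17
tool_pos: [0.5704, 0.05, 0.0048]
tcp_rot: [0.024, -3.139, 0.0]
wrist_force: [-5.6, -0.6, 5.4]
width: 0.298
grip_force: 2.9
```

>>> drive_tool:
  rows:
    - [0,0,0,-0.001,0,0,0.3]
    - [0,0,0,0,0,0,0.3]

```text
time: 12.33
tool_pos: [0.5703, 0.05, 0.0046]
tcp_rot: [0.024, -3.137, 0.0]
wrist_force: [-7.3, 0.3, 7.2]
width: 0.299
grip_force: 4.0
```

>>> drive_tool:
  rows:
    - [0,0,0,-0.001,0,-0.001,0.3]
    - [0,0,0,-0.001,0,0,0.3]
    - [0,0,0,-0.001,0,0,0.3]
    - [0,0,0,0,0,0,0.3]
    - [0,0,0,0,0,0,0.3]

```text
time: 12.75
tool_pos: [0.5703, 0.0502, 0.0046]
tcp_rot: [0.023, -3.131, -0.0]
wrist_force: [-13.0, -0.1, 7.6]
width: 0.301
grip_force: 6.6
```

```bash
python3 blk.py
```

```text
[0.57026198 0.05017904 0.00462072] [-12.96064951  -0.07723517   7.59109759]
55 ((601.9923706054688, 50.29168701171875), (37.469459533691406, 57.795860290527344), 0.5964595079421997)
[236.2, 198.0, 262.2, 214.8] 0.94
[327.8, 214.9, 366.3, 235.3] 0.83
[360.4, 271.3, 391.5, 290.0] 0.8
[290.9, 185.1, 315.3, 209.1] 0.69
```

The block is seated: the tool stalls at x=0.570 with force rising, so the stop face is at x≈0.621, as measured. I'll back off, rise and go over the knob with the fingers shut.

>>> drive_tool:
  rows:
    - [0,0,0,0.004,0,-0.001,0.3]
    - [0,0,0,0.004,0,0,0.3]
    - [0,0,0,0.012,0,0,0.3]
    - [0,0,0,0,0,-0.03,0.3]
    - [0,0,0,0,0,-0.04,0.3]
    - [0,0,0,0,0,-0.04,0.3]
    - [0,0,0,0,0,-0.04,0.2]
    - [0,0,0,0,0,0,0.0]

```text
time: 13.52
tool_pos: [0.5632, 0.0501, 0.1677]
tcp_rot: [-0.024, 3.122, 0.001]
wrist_force: [1.4, 0.8, 1.3]
width: 0.072
grip_force: 0.0
```

>>> drive_tool:
  rows:
    - [0,0,0,0.001,-0.037,0,0.0]
    - [0,0,0,0.001,-0.037,0,0.0]
    - [0,0,0,0.001,-0.037,0,0.0]
    - [0,0,0,0.001,-0.037,0,0.0]
    - [0,0,0,0,0,0,0.0]
    - [0,0,0,0,0,0,0.0]
    - [0,0,0,0,0,0,0.0]

```text
time: 14.1
tool_pos: [0.5543, -0.0984, 0.157]
tcp_rot: [-0.022, 3.14, 0.0]
wrist_force: [-0.5, 0.2, 0.2]
width: 0.004
grip_force: 0.0
```

```bash
python3 blk.py
```

```text
[ 0.55426374 -0.09837154  0.15700169] [-0.50351906  0.16790663  0.18896749]
59 ((601.7843017578125, 50.28937911987305), (37.88608932495117, 57.79501724243164), 0.593467116355896)
[363.6, 271.9, 393.1, 291.8] 0.89
[293.3, 185.7, 321.9, 205.4] 0.82
[233.1, 197.3, 260.4, 215.1] 0.56
[329.4, 216.7, 363.2, 233.4] 0.53
```

>>> drive_tool:
  rows:
    - [0,0,0,0.002,0,0.02,0.0]
    - [0,0,0,0,0,0.014,0.0]
    - [0,0,0,0,0,0.007,0.0]
    - [0,0,0,0,0,0,0.0]
    - [0,0,0,0,0,0,0.0]
    - [0,0,0,0,0,0,0.0]

```text
time: 14.7
tool_pos: [0.5526, -0.0979, 0.1168]
tcp_rot: [-0.025, 3.14, -0.0]
wrist_force: [0.4, -1.1, 0.1]
width: 0.006
grip_force: 0.0
```

Run:
```python
from h import *
s=status.read_state();p=read_camera('scene');w=read_camera('wrist');print(s['tool_pos'],s['wrist_force'])
a=cv2.resize(p['color'][150:250,240:340,::-1],(400,400),interpolation=2)
b=cv2.resize(w['color'][200:350,245:395,::-1],(400,400),interpolation=2)
cv2.imwrite('pics/s8.png',np.hstack([a,b]))
```

```text
[ 0.55255934 -0.09786287  0.11678111] [ 0.41065891 -1.09033246  0.08524027]
```

View pics/s8.png

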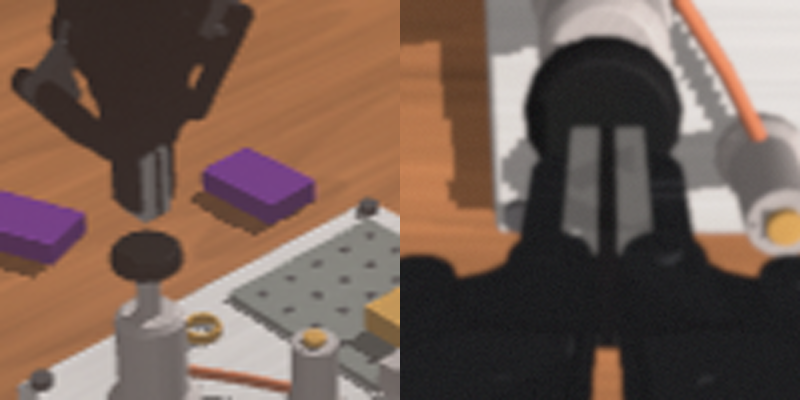

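The shut fingertips are centred over the knob: scene crop shows the tip at (147,215) above the knob top at (147,245), and the wrist view agrees. Now the first stroke.

>>> drive_tool:
  rows:
    - [0,0,0,0,0,0.007,0.0]
    - [0,0,0,0,0,0.007,0.0]
    - [0,0,0,0,0,0.002,0.0]
    - [0,0,0,0,0,0.002,0.0]
    - [0,0,0,0,0,0.002,0.0]
    - [0,0,0,0,0,0,0.0]

```text
time: 15.3
tool_pos: [0.5511, -0.0982, 0.0955]
tcp_rot: [0.024, -3.14, -0.0]
wrist_force: [-1.4, 0.3, 3.0]
width: 0.001
grip_force: 1.4
```

>>> drive_tool:
  rows:
    - [0,0,0,0,0,0.004,0.0]
    - [0,0,0,0,0,0.004,0.0]
    - [0,0,0,0,0,0.004,0.0]
    - [0,0,0,0,0,0.003,0.0]
    - [0,0,0,0,0,0,0.0]
    - [0,0,0,0,0,0,0.0]

```text
time: 15.8
tool_pos: [0.5521, -0.0984, 0.0818]
tcp_rot: [-0.024, 3.141, -0.0]
wrist_force: [-4.1, 0.4, 9.0]
width: -0.001
grip_force: 4.4
```

>>> drive_tool:
  rows:
    - [0,0,0,0,0,0.002,0.0]
    - [0,0,0,0,0,0.002,0.0]
    - [0,0,0,0,0,0.002,0.0]
    - [0,0,0,0,0,0,0.0]
    - [0,0,0,0,0,0,0.0]

```text
time: 16.22
tool_pos: [0.5522, -0.0984, 0.0765]
tcp_rot: [-0.024, 3.141, -0.0]
wrist_force: [-5.7, 1.6, 12.1]
width: -0.002
grip_force: 5.9
```

>>> drive_tool:
  rows:
    - [0,0,0,0,0,0.002,0.0]
    - [0,0,0,0,0,0.001,0.0]
    - [0,0,0,0,0,0,0.0]
    - [0,0,0,0,0,0,0.0]

```text
time: 16.55
tool_pos: [0.5524, -0.0985, 0.0764]
tcp_rot: [-0.024, 3.141, -0.001]
wrist_force: [-11.5, 1.9, 27.3]
width: -0.004
grip_force: 13.9
```

Bottomed out at TCP z 0.0764. Now the remaining strokes.

>>> drive_tool:
  rows:
    - [0,0,0,0,0,-0.01,0.0]
    - [0,0,0,0,0,-0.01,0.0]
    - [0,0,0,0,0,-0.008,0.0]
    - [0,0,0,0,0,0,0.0]
    - [0,0,0,0,0,0,0.0]
    - [0,0,0,0,0,0,0.0]

```text
time: 17.05
tool_pos: [0.5513, -0.0982, 0.0989]
tcp_rot: [0.024, -3.141, -0.0]
wrist_force: [-0.3, 0.1, -0.0]
width: 0.001
grip_force: 0.0
```

```bash
cat > pin.py <<'E'
from h import *
p=read_camera('scene'); 
h=cv2.cvtColor(p['color'][200:250,300:335],cv2.COLOR_RGB2HSV); m=cv2.inRange(h,(13,110,110),(28,255,255))
m[:, 28:]=0
n,l,st,ce=cv2.connectedComponentsWithStats(m)
for i in range(1,n):
    if st[i,4]>3: print(st[i]+[300,200,0,0,0],ce[i]+[300,200])
for m in masks_of(p,'pin')[:2]: print(m['bbox'],m['score'])
print('pin column rows', [tuple(int(x) for x in p['color'][r,318]) for r in range(222,246,2)])
E
python3 pin.py; python3 -c "
from h import *
p=read_camera('scene');print([proj(p,(.6115,-.043,.068+d)).round(1).tolist() for d in(0,.005,.01,.025)])"
```

```text
[316 231   5   6  26] [318.11538462 233.30769231]
[371.8, 196.7, 392.8, 221.7] 0.64
pin column rows [(131, 129, 123), (119, 116, 111), (134, 132, 126), (135, 135, 128), (156, 141, 118), (196, 151, 90), (123, 97, 63), (123, 97, 65), (147, 138, 135), (114, 107, 104), (113, 107, 103), (114, 106, 103)]
[[317.9, 233.2], [317.9, 231.2], [317.9, 229.1], [317.9, 222.9]]
```

The knob is free and the pin is rising.

>>> drive_tool:
  rows:
    - [0,0,0,0,0,0.01,0.0]
    - [0,0,0,0,0,0.01,0.0]
    - [0,0,0,0,0,0.006,0.0]
    - [0,0,0,0,0,0,0.0]
    - [0,0,0,0,0,0,0.0]
    - [0,0,0,0,0,0,0.0]

```text
time: 17.7
tool_pos: [0.5529, -0.0985, 0.0764]
tcp_rot: [-0.024, 3.14, -0.001]
wrist_force: [-5.3, 1.7, 18.6]
width: 0.001
grip_force: 9.1
```

>>> drive_tool:
  rows:
    - [0,0,0,0,0,-0.01,0.0]
    - [0,0,0,0,0,-0.01,0.0]
    - [0,0,0,0,0,-0.006,0.0]
    - [0,0,0,0,0,0,0.0]
    - [0,0,0,0,0,0,0.0]
    - [0,0,0,0,0,0,0.0]

```text
time: 18.2
tool_pos: [0.5507, -0.0981, 0.0985]
tcp_rot: [0.024, -3.139, -0.001]
wrist_force: [-0.9, -0.6, 0.0]
width: 0.002
grip_force: 0.0
```

>>> drive_tool:
  rows:
    - [0,0,0,0,0,0.01,0.0]
    - [0,0,0,0,0,0.01,0.0]
    - [0,0,0,0,0,0.006,0.0]
    - [0,0,0,0,0,0,0.0]
    - [0,0,0,0,0,0,0.0]
    - [0,0,0,0,0,0,0.0]

```text
time: 18.7
tool_pos: [0.5523, -0.0984, 0.0764]
tcp_rot: [-0.024, 3.141, -0.0]
wrist_force: [-7.4, 1.8, 22.0]
width: -0.002
grip_force: 10.6
```

>>> drive_tool:
  rows:
    - [0,0,0,0,0,-0.01,0.0]
    - [0,0,0,0,0,-0.01,0.0]
    - [0,0,0,0,0,-0.006,0.0]
    - [0,0,0,0,0,0,0.0]
    - [0,0,0,0,0,0,0.0]
    - [0,0,0,0,0,0,0.0]

```text
time: 19.2
tool_pos: [0.5506, -0.098, 0.0983]
tcp_rot: [0.024, -3.139, -0.001]
wrist_force: [0.2, -0.7, 0.1]
width: -0.0
grip_force: 0.0
```

```bash
python3 pin.py
```

```text
[316 227   5  10  46] [318.06521739 231.30434783]
[316.3, 227.9, 322.2, 235.2] 0.38
pin column rows [(131, 130, 124), (119, 116, 111), (163, 142, 109), (196, 150, 89), (124, 97, 64), (123, 97, 63), (123, 97, 63), (123, 97, 66), (147, 138, 135), (114, 106, 103), (113, 106, 103), (113, 106, 103)]
```

Works: 2 px per stroke. Three more strokes, any extra being harmless.

>>> drive_tool:
  rows:
    - [0,0,0,0,0,0.01,0.0]
    - [0,0,0,0,0,0.01,0.0]
    - [0,0,0,0,0,0.006,0.0]
    - [0,0,0,0,0,0,0.0]
    - [0,0,0,0,0,0,0.0]
    - [0,0,0,0,0,0,0.0]

```text
time: 19.8
tool_pos: [0.5526, -0.0985, 0.0765]
tcp_rot: [-0.024, 3.14, -0.001]
wrist_force: [-6.1, 1.5, 19.2]
width: 0.003
grip_force: 9.4
```

>>> drive_tool:
  rows:
    - [0,0,0,0,0,-0.01,0.0]
    - [0,0,0,0,0,-0.01,0.0]
    - [0,0,0,0,0,-0.006,0.0]
    - [0,0,0,0,0,0,0.0]
    - [0,0,0,0,0,0,0.0]
    - [0,0,0,0,0,0,0.0]

```text
time: 20.3
tool_pos: [0.5508, -0.0981, 0.0985]
tcp_rot: [0.024, -3.139, -0.001]
wrist_force: [-0.3, 0.4, -0.4]
width: 0.002
grip_force: 0.0
```

>>> drive_tool:
  rows:
    - [0,0,0,0,0,0.01,0.0]
    - [0,0,0,0,0,0.01,0.0]
    - [0,0,0,0,0,0.006,0.0]
    - [0,0,0,0,0,0,0.0]
    - [0,0,0,0,0,0,0.0]
    - [0,0,0,0,0,0,0.0]

```text
time: 20.8
tool_pos: [0.5524, -0.0984, 0.0764]
tcp_rot: [-0.024, 3.141, -0.0]
wrist_force: [-7.2, 2.0, 20.5]
width: 0.0
grip_force: 10.6
```

>>> drive_tool:
  rows:
    - [0,0,0,0,0,-0.01,0.0]
    - [0,0,0,0,0,-0.01,0.0]
    - [0,0,0,0,0,-0.006,0.0]
    - [0,0,0,0,0,0,0.0]
    - [0,0,0,0,0,0,0.0]
    - [0,0,0,0,0,0,0.0]

```text
time: 21.3
tool_pos: [0.5506, -0.098, 0.0983]
tcp_rot: [0.024, -3.139, -0.001]
wrist_force: [-0.6, 1.3, -1.0]
width: 0.007
grip_force: 0.0
```

```bash
python3 pin.py
```

```text
[316 223   5  12  58] [318.06896552 228.5       ]
[313.3, 225.2, 323.3, 236.0] 0.55
pin column rows [(169, 144, 107), (194, 150, 89), (123, 96, 62), (124, 97, 63), (123, 97, 63), (124, 97, 63), (123, 97, 63), (63, 54, 49), (148, 138, 136), (114, 106, 103), (114, 106, 103), (113, 106, 103)]
```

>>> drive_tool:
  rows:
    - [0,0,0,0,0,0.01,0.0]
    - [0,0,0,0,0,0.01,0.0]
    - [0,0,0,0,0,0.006,0.0]
    - [0,0,0,0,0,0,0.0]
    - [0,0,0,0,0,0,0.0]
    - [0,0,0,0,0,0,0.0]

```text
time: 21.9
tool_pos: [0.5526, -0.0985, 0.0765]
tcp_rot: [-0.024, 3.14, -0.001]
wrist_force: [-6.1, 1.0, 19.0]
width: -0.004
grip_force: 9.6
```

>>> drive_tool:
  rows:
    - [0,0,0,0,0,-0.01,0.0]
    - [0,0,0,0,0,-0.01,0.0]
    - [0,0,0,0,0,-0.006,0.0]
    - [0,0,0,0,0,0,0.0]
    - [0,0,0,0,0,0,0.0]
    - [0,0,0,0,0,0,0.0]

```text
time: 22.4
tool_pos: [0.5507, -0.0981, 0.0985]
tcp_rot: [0.024, -3.139, -0.001]
wrist_force: [-0.0, 0.2, -0.3]
width: 0.001
grip_force: 0.0
```

```bash
python3 pin.py
```

```text
[316 223   5  12  59] [318.03389831 228.40677966]
pin column rows [(168, 144, 107), (194, 150, 89), (123, 96, 62), (123, 97, 63), (123, 97, 63), (124, 97, 63), (122, 96, 63), (62, 53, 49), (147, 138, 135), (114, 106, 103), (113, 106, 103), (113, 106, 103)]
```

The black band shows at the pin's foot and the extra stroke changed nothing, so the pin is fully out. I'll raise the tool, check the block and hand in.

>>> drive_tool:
  rows:
    - [0,0,0,0,0,-0.02,0.0]
    - [0,0,0,0,0,-0.03,0.0]
    - [0,0,0,0,0,-0.03,0.0]
    - [0,0,0,0,0,-0.02,0.0]
    - [0,0,0,0,0,0,0.0]
    - [0,0,0,0,0,0,0.0]
    - [0,0,0,0,0,0,0.0]

```text
time: 23.08
tool_pos: [0.5509, -0.0981, 0.1985]
tcp_rot: [0.024, -3.14, -0.001]
wrist_force: [-0.6, 0.0, -1.0]
width: -0.001
grip_force: 0.0
```

```bash
python3 blk.py; python3 pin.py | head -1; python3 -c "
from h import *
print(workorder.finish_job())"
```

```text
[ 0.55090953 -0.09806979  0.19853464] [-0.57272311  0.01258353 -0.97861315]
59 ((601.7843017578125, 50.28937911987305), (37.88608932495117, 57.79501724243164), 0.593467116355896)
[361.4, 269.8, 393.9, 291.3] 0.95
[292.1, 187.2, 320.2, 208.7] 0.88
[233.7, 199.3, 261.5, 216.4] 0.88
[327.5, 217.4, 363.5, 236.8] 0.84
[316 223   5  12  59] [318.03389831 228.40677966]
the job is handed in; nothing more can be done
None
```

The job is handed in, with no verdict returned: the block is seated flat against the stop bar, the indicator pin is fully out with its black band showing, and the knob is up with the arm clear.

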